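Hang the weighing bottles over the drying blower

TASK

Take the hanger with the three weighing bottles by its upright grip, hook it over the rail on the ribbed loading length at the rail's left end, and slide it along the rail, without lifting it off again, until it hangs freely and centred over the blower's round outlet. Then push the blower's small slide switch all the way across to the right so that it clicks over to on. Leave everything else on the bench as it stands.

Things in the scene. Friction and masses are not known exactly. Their poses are not given: they have to be found in the camera images.
- grip (a point): Centre of the hanger's grip, a white upright block on top of the hanger's hook: 26 mm along x, 14 mm along y (pinch it here), 44 mm tall (22 mm up and down from this point), 159 mm above the bench at the start. The hanger is one loose rigid piece of about 0.3 kg. Its axes: z up; x the side at which its hook opens, at the start roughly away from the robot, towards the rail; y along its shelf.
- hook (a point): Where the rail's centre line lies in the hanger once it hangs: 37 mm straight below grip, same axes. The hook is a C of aluminium strip 24 mm wide (y), 4 mm thick: roof an inverted V that centres itself on the rail, long leg down to the shelf at x = -15 mm, short leg at x = +15 mm, 26 mm clear between the legs.
- leg_tip (a point): Lower tip of the hanger's short leg: 15 mm along +x and 24 mm below hook. The rail enters from the +x side, through the 41 mm gap between this tip and the stopper tops of the bottles, then up between the legs as the hanger is lowered.
- shelf (a point): Underside of the hanger's shelf, 122 mm straight below hook. The shelf reaches from x = -26 to +34 mm and 42 mm to each side in y; it carries three fixed glass bottles in a row, whose stoppers end 57 mm above this point. The hanger stands on it at the start.
- rail_mid (a point): Middle of the fixed, polished round rail, on its centre line: 12 mm diameter, level, 204 mm above the bench, 520 mm long along this point's y axis (y to the left as seen from the robot, x away from the robot, z up), held by a 16 mm post at each end whose top is level with the rail's top.
- load (a point): Middle of the ribbed loading length, on the rail's centre line, 140 mm to the left (+y) of rail_mid; axes as there. The ribbed length is 124 mm long (62 mm to each side along y); its fine rings do not catch.
- outlet (a point): Centre of the blower's round outlet grille (72 mm across), 55 mm above the bench, straight under the rail and right of its middle: the mark for the hanger. Short raised lines before and behind the grille mark the same centre. Axes: x away from the robot, y left along the rail (within 6 degrees), z up. The blower is a fixed white box, x -170 to +50, y -65 to +65 mm about this point.
- ridge (a point): Top centre of the slide switch's small grey ridge on the blower's top, 125 mm from the outlet towards the robot; axes as outlet. The ridge is 14 mm along x, 5 mm along y and 6 mm tall above the flat deck (a bezel around it is 0.7 mm thick). It slides along the blower's -y, to the right as seen from the robot; a closed fingertip pushes it.
- switch (a joint): Travel of the slide switch in m: 0 = off (left, as at the start), 0.010 = on (right, end stop). A sprung detent (about 2 to 3 N) throws it back to off below about 0.0045 and on to 0.010 above about 0.0055.
- beaker_rim (a point): Bystander: centre of the rim of a glass beaker, 68 mm across, 90 mm tall, beyond the rail.
- reagent: Bystander: amber jar with black cap, 64 mm across, 130 mm tall, beyond the rail; origin under its centre.
- dish: Bystander: white bowl 90 mm across, 35 mm tall, left of the stand; origin under its centre.
- spoon_grip (a point): Bystander: handle of a steel spoon, 160 mm long, lying flat just to the right of the blower.
- wrench_grip (a point): Bystander: handle of a 160 mm wrench, lying flat farther to the right of the blower.
- can: Bystander: aluminium can 56 mm across, 75 mm tall, right of the stand; origin under its centre.
- filters: Bystander: flat cardboard box 110 x 110 x 35 mm beyond the rail; origin under its centre.
Things that resemble listed ones, but are neither listed nor needed, are in the scene too. Of the things that look like the part that bears grip, the middle-sized one is meant.

How it is judged:
On the way, in this order (a step that is already met when the one before it is completed fails the run):
1. the hanger hangs on the rail at the ribbed loading length (x of hook in the frame of rail_mid between -0.007 and 0.007 m and z of hook in the frame of rail_mid between -0.007 and 0.007 m and angle between hook's own z axis and vertical below 0.15 rad and contact force between hanger and stand above 0.8 N and y of hook in the frame of load between -0.062 and 0.062 m), for 0.2 s.
2. the hanger, still on the rail, is centred over the blower's outlet (x of hook in the frame of rail_mid between -0.007 and 0.007 m and z of hook in the frame of rail_mid between -0.007 and 0.007 m and angle between hook's own z axis and vertical below 0.15 rad and contact force between hanger and stand above 0.8 N and y of hook in the frame of outlet between -0.012 and 0.012 m and value of joint switch below 0.003 m), for 0.2 s.
3. the slide switch is clicked over to on (value of joint switch above 0.0085 m), for 0.2 s.
At the end, for the whole second after the job is handed in: The hanger hangs at rest on the rail (its hook seated within 7 mm of the rail's centre line, upright within 0.15 rad, its weight on the rail), within 12 mm along the rail of the outlet's centre, and the switch is on (at least 8.5 of its 10 mm) (x of hook in the frame of rail_mid between -0.007 and 0.007 m and z of hook in the frame of rail_mid between -0.007 and 0.007 m and angle between hook's own z axis and vertical below 0.15 rad and contact force between hanger and stand above 0.8 N and y of hook in the frame of outlet between -0.012 and 0.012 m and linear speed of hanger below 0.02 m/s and value of joint switch above 0.0085 m); the robot touches nothing.
It fails at once if the hanger is carried over the rail, lifted off it, between the ribbed length and the outlet (z of hook in the frame of rail_mid above 0.018 m and x of hook in the frame of rail_mid between -0.05 and 0.05 m and y of hook in the frame of outlet above 0.03 m and y of hook in the frame of load below -0.07 m).
It fails at once if the hanger is tipped over (angle between hook's own z axis and vertical above 0.7 rad).
It fails at once if a bystander is moved by more than 30 mm (distance of any of beaker_rim, reagent, dish, spoon_grip, wrench_grip, can, filters from where it was at the start of the episode above 0.03 m).
It also fails if it takes over 67 s, if anything falls off the work surface, if the arm or the gripper's body presses on something with over 40 N, if the wrist force passes 120 N, or if a joint passes its speed limit or range.

ROBOT

A 6-joint arm with a two-finger parallel gripper is mounted at the origin on the work surface. World frame = base frame: x ahead of the robot, y to its left, z up, the work surface at z = 0. Lengths are in m, angles in rad, forces in N, time in s.
With the tool pointing down it reaches from about 0.375 to 0.9 m from the base axis. Payload 3.1 kg.
Tool frame: the origin (TCP) lies midway between the tips of the shut fingers; the grasp point (between the pads) lies 19 mm behind it (manip.grasp_offset is the distance from the TCP to the grasp point, in m); z points along the fingers, y is the line along which they close (so a half turn about z gives the same grasp; the last joint's range is limited). The gripper opens to 85 mm and grips with 20 to 120 N. Pads are 22 mm wide; open, the fingers measure 114 mm over their backs; the gripper's body (76 mm by 85 mm) begins 54 mm behind the grasp point. The pads swing forward as they close: fully open they stand 13 mm farther back than shut.
Start: joints at [-1.431, 0.527, 1.433, -0, 1.181, -0.178], TCP at [0.195, -0.594, 0.231] pointing down, gripper open.
Joint ranges: [-3.08, 3.08], [-0.75, 2.2], [0.22, 2.44], [-1.43, 4.57], [0, 2.65], [-2.85, 2.85]. Speed limits (rad/s): [2.79, 2.79, 3.14, 3.14, 3.14, 3.14].

INTERFACE

Orientations are given as a unit quaternion [x, y, z, w].
In Python, from station import sensors, cams, order, manip gives the robot as it stands.
- The arm moves only by the tool move_arm, never from a script. Its argument "targets" is a list of rows, each an object of numbers: "dx", "dy", "dz": the shift along the world's x, y, z normalised to -1 to 1, where 1 is 25 mm; "rx", "ry", "rz": the turn, a rotation vector about the world's x, y, z normalised to -1 to 1, where 1 is 30 degrees. A call has exactly 10 rows; each row shifts and turns the commanded pose from where the row before left it; what a row does not reach is not made up. A row lasts 1/8 s, in which the tool goes at most 62.5 mm and 10.7 degrees, less where a joint would pass 70% of its speed; a pose out of reach is approached as far as the arm can. A call with a number of a shift or a turn outside -1 to 1 is refused whole. A call with a gripper value outside its range is refused whole. "claw" is the opening in per cent of the stroke, from 0 (shut) to 100 (fully open), set as the call begins (left out, the last holds). The fingers move at their own pace and stop on an object; "newtons" is the grip in N (left out, the last holds). Time passes only in rows, so rows that do not move let the fingers close, or fill a call up. It gives the time, the measured TCP pose, the force, the opening and the grip force at its end, in the units of the state.
- sensors.sense(): the state, without advancing time (a new reading comes with each control period).
- cams.snapshot(name): name is "side" or "top" or "wrist"; returns the picture (420x560x3 uint8, red, green, blue); there is no depth.
- cams.camera_model(name): a dict with "fx", "fy", "cx", "cy" (pixels), "extrinsics" (4x4, takes a point from world to camera coordinates). Camera axes: x right, y down, z forward; pixel columns grow to the right and rows downward; lengths in m; the calibration is good to about 2 mm. A picture is of the moment at which its call begins: read the wrist's pose just before it. camera_model takes no time and is no camera call; for the wrist camera it gives the pose at the moment of the call.
- order.sign_off(): hands the job in; it is judged then, once.
The state is a dict: "t": time; "q": joint angles; "qd": joint speeds; "tau": joint torques, N m; "tcp_pos": TCP position; "tool_rot": TCP orientation; "force": force on the tool from outside, world axes, zero at the start; "ft_torque": the same for the moment, N m; "finger_gap": opening from 0.0 (shut) to 1.0 (fully open); "gripper_force": force on a finger pad.
Only numpy, scipy, OpenCV 4.12 (cv2) and the standard library are available. Lean on these libraries where they do the work, as an engineer would, in place of code of your own. Each camera call takes 0.05 s, during which the arm holds its last target. There are 200 camera calls.

## Working session

There is one attempt and no reset: what is moved stays moved. The work goes in short steps, Python scripts to look and compute and a tool call to move; the robot and the scene stay as the last step left them, time stands still between calls to the robot, and variables do not carry over. Pictures are saved under pics/ and viewed, at most 13 in all, crops included, and the job is handed in when it is done.

Besides the shell and the picture viewer there is one more tool, called after "Request:" as a command line: name --argument value ..., lists and objects as JSON in quotes. move_arm: Moves the arm, as the interface text tells. Scaled input: -1 to 1 covers 25 mm each way for a shift and 30 degrees each way for a turn. Its arguments: {"type":"object","properties":{"targets":{"type":"array"},"claw":{"type":"number"},"newtons":{"type":"number"}},"required":["targets"]}

```bash
mkdir -p pics; cat > h.py <<'E'
import numpy as np,cv2
from station import sensors,cams,order,manip
def ray(m,u,v):
    E=np.array(m["extrinsics"]);R=E[:3,:3];t=E[:3,3]
    return -R.T@t, R.T@np.array([(u-m["cx"])/m["fx"],(v-m["cy"])/m["fy"],1])
def atz(m,u,v,z):
    c,d=ray(m,u,v);return c+d*(z-c[2])/d[2]
def proj(m,p):
    E=np.array(m["extrinsics"]);q=E[:3,:3]@np.array(p)+E[:3,3]
    return np.array([m["fx"]*q[0]/q[2]+m["cx"],m["fy"]*q[1]/q[2]+m["cy"]])
def tri(m1,p1,m2,p2):
    c1,d1=ray(m1,*p1);c2,d2=ray(m2,*p2)
    s=np.linalg.lstsq(np.c_[d1,-d2],c2-c1,rcond=None)[0]
    a=c1+s[0]*d1;b=c2+s[1]*d2
    return (a+b)/2,np.linalg.norm(a-b)
def save(n,im,crop=None,k=1):
    if crop: x0,y0,x1,y1=crop; im=im[y0:y1,x0:x1]
    cv2.imwrite(f"pics/{n}.png",cv2.resize(im[:,:,::-1],None,fx=k,fy=k,interpolation=cv2.INTER_CUBIC))
E
python3 - <<'E'
from h import *
for n in("top","side"):
    im=cams.snapshot(n);np.save(f"{n}0.npy",im);save(n+"0",im,None,1.4);m=cams.camera_model(n);print(n,m["fx"],ray(m,280,210))
print(sensors.sense(),manip.grasp_offset)
E
```

```text
top 395.92353700403845 (array([0.4105941 , 0.03736717, 1.08795883]), array([ 0.15425079,  0.00723839, -0.98813071]))
side 388.6905071097014 (array([0.01515885, 0.56369954, 0.64870687]), array([ 0.59407253, -0.58466894, -0.55268561]))
{'t': 0.1, 'q': array([-1.43147761e+00,  5.28367911e-01,  1.43375523e+00,  4.92640269e-05,
        1.18140012e+00, -1.78552717e-01]), 'qd': array([ 0.00020554, -0.00241904, -0.00362626, -0.00095616,  0.00077643,
        0.0018601 ]), 'tau': array([-2.46665440e-04, -4.43305743e+01, -1.78586107e+01, -1.79204094e-04,
        3.90337809e-03, -3.83554863e-06]), 'tcp_pos': array([ 0.19526172, -0.59305237,  0.23044075]), 'tool_rot': array([ 9.87397307e-01,  1.58258098e-01,  4.17097682e-05, -9.64672021e-04]), 'force': array([-0.5302334 , -0.78658224,  0.67191923]), 'ft_torque': array([ 0.00757849, -0.040389  , -0.04507398]), 'gripper_force': 0.0, 'finger_gap': 1.004814717406824} 0.0187
```

View pics/top0.png

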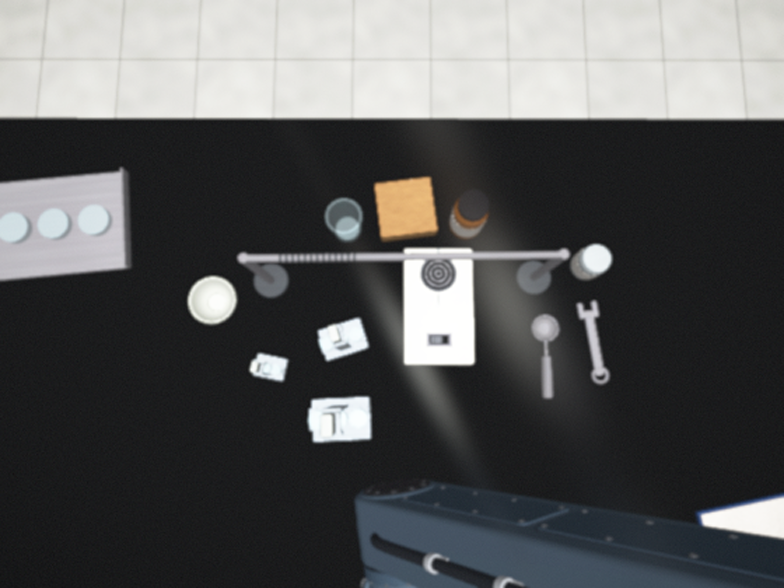

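View pics/side0.png

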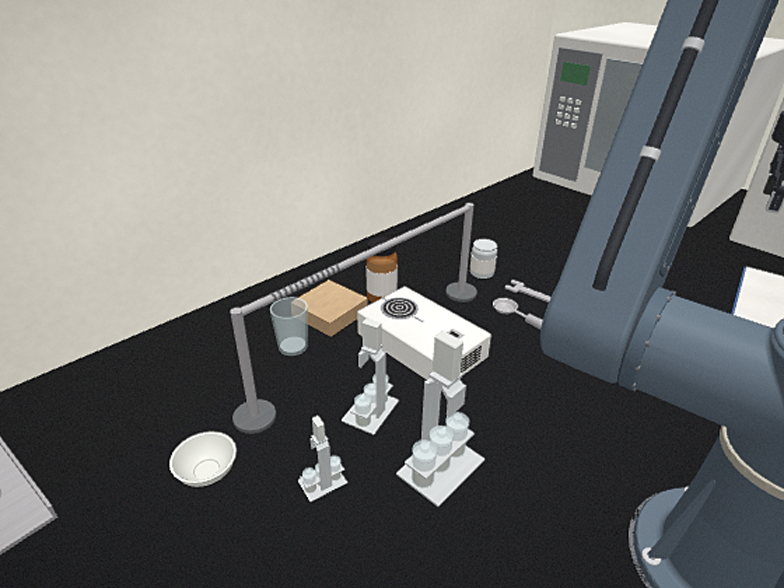

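Three hangers are visible. In the top view the small one is at (268,367), one is at (343,338) and the large one is at (341,419). The one at (343,338), which is at (372,370) in the side view, is middle-sized. I'll confirm that in an enlarged crop that also covers the switch and outlet.

```bash
python3 - <<'E'
from h import *
t=np.load("top0.npy");s=np.load("side0.npy")
r=lambda im,k:cv2.resize(im,None,fx=k,fy=k,interpolation=cv2.INTER_CUBIC)
a=r(t[220:270,215:275],6) #300x360
b=r(s[210:320,230:310],5) #550x400
c=r(t[170:265,280:345],3) #285x195
out=np.zeros((590,780,3),np.uint8)
out[:300,:360]=a; out[:550,370:770]=b; out[302:587,:195]=c
save("crop1",out)
E
```

```text
(no output)
```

View pics/crop1.png

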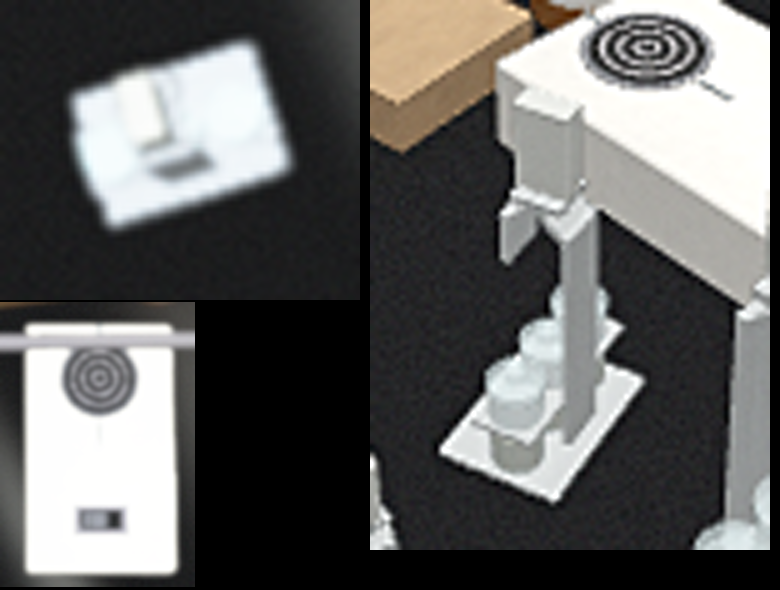

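```bash
python3 - <<'E'
from h import *
T=cams.camera_model("top");S=cams.camera_model("side")
A=lambda x,y:(215+x/6,220+y/6); B=lambda x,y:(230+(x-370)/5,210+y/5)
C=lambda x,y:(280+x/3,170+(y-302)/3)
cor=[atz(T,*A(*p),0.003) for p in((68,97),(255,40),(292,165),(108,230))]
print("shelf T",np.round(cor,4).tolist(),np.round(np.mean(cor,0),4))
d=cor[0]-cor[1]+cor[3]-cor[2];print("yaw of y",np.degrees(np.arctan2(d[1],d[0]))-90, np.linalg.norm(d)/2, np.linalg.norm(cor[0]-cor[3]))
cs=[atz(S,*B(*p),0.002) for p in((440,452),(557,500),(644,380))]
print("shelf S",np.round(cs,4).tolist())
print("grip top T",atz(T,*A(145,111),.181))
g=[A(118,85),A(143,72),A(171,137),A(147,150)]
gg=[atz(T,*p,.181) for p in g];print(np.round(gg,4).tolist(),np.mean(gg,0))
# grip top centre in side
print("grip top S",atz(S,*B(549,104),.181))
print("outlet",atz(T,*C(99,378),.055),"S",atz(S,*B(647,47),.055))
bl=[atz(T,*C(*p),.055) for p in((24,325),(170,324),(178,572),(25,572))];print(np.round(bl,4).tolist())
print("switch left/right bezel, ridge",[np.round(atz(T,*C(*p),.056),4).tolist() for p in((77,520),(126,520),(97,520))])
for n,p,q in(("postL",(243/1.4,258/1.4),(238/1.4,312/1.4)),("postR",(564/1.4,254/1.4),(469/1.4,207/1.4)),):
    print(n,atz(T,*p,.210),atz(S,*q,.210))
print("ribs",atz(T,280/1.4,257.5/1.4,.206),atz(T,356/1.4,257/1.4,.206))
print("large grip",atz(T,328/1.4,423/1.4,.21), "large corner",[np.round(atz(T,x/1.4,y/1.4,0),3) for x,y in((312,400),(370,397),(371,440))])
E
```

```text
shelf T [[0.5068, 0.1925, 0.003], [0.5333, 0.1072, 0.003], [0.476, 0.0897, 0.003], [0.4463, 0.173, 0.003]] [0.4906 0.1406 0.003 ]
yaw of y 18.420708084026913 0.0888819829841397 0.0636100327709605
shelf S [[0.5044, 0.1906, 0.002], [0.4482, 0.1718, 0.002], [0.4736, 0.0936, 0.002]]
grip top T [0.48575081 0.13748679 0.181     ]
[[0.4957, 0.148, 0.181], [0.5007, 0.1385, 0.181], [0.4758, 0.1274, 0.181], [0.4708, 0.1365, 0.181]] [0.48577543 0.13759153 0.181     ]
grip top S [0.48310655 0.14246456 0.181     ]
outlet [ 0.61145888 -0.04251989  0.055     ] S [ 0.61091767 -0.04328988  0.055     ]
[[0.6593, 0.0239, 0.055], [0.6605, -0.1061, 0.055], [0.441, -0.1094, 0.055], [0.4406, 0.0229, 0.055]]
switch left/right bezel, ridge [[0.4857, -0.0223, 0.056], [0.4858, -0.0649, 0.056], [0.4857, -0.0397, 0.056]]
postL [0.60598544 0.28506702 0.21      ] [0.59993985 0.28586265 0.21      ]
postR [ 0.61390299 -0.23452856  0.21      ] [ 0.60342481 -0.22133835  0.21      ]
ribs [0.60785626 0.226087   0.206     ] [0.60899583 0.10256243 0.206     ]
large grip [0.34482243 0.14240579 0.21      ] large corner [array([0.373, 0.199, 0.   ]), array([0.379, 0.087, 0.   ]), array([0.297, 0.085, 0.   ])]
```

The crop confirms it: the middle-sized hanger has its shelf corners in the top view at about (226,236), (257,227), (264,247) and (233,258). Its hook opens away from the robot, at a yaw of about 18°. Grip is at about (0.486, 0.139), and load, outlet and ridge agree with the sizes given. The tool's yaw already matches the hanger, so I'll start moving.

Request:
move_arm --targets '[{"dx":0.4,"dy":0.96,"dz":0.15},{"dx":0.4,"dy":0.96,"dz":0.15},{"dx":0.4,"dy":0.96,"dz":0.15},{"dx":0.4,"dy":0.96,"dz":0.15},{"dx":0.4,"dy":0.96,"dz":0.15},{"dx":0.4,"dy":0.96,"dz":0.15},{"dx":0.4,"dy":0.96,"dz":0.15},{"dx":0.4,"dy":0.96,"dz":0.15},{"dx":0.4,"dy":0.96},{"dx":0.4,"dy":0.96}]' --claw 70

```text
schema error: expected keys dx, dy, dz, rx, ry, rz
```

Request:
move_arm --targets '[{"dx":0.4,"dy":0.96},{"dx":0.4,"dy":0.96},{"dx":0.4,"dy":0.96},{"dx":0.4,"dy":0.96},{"dx":0.4,"dy":0.96},{"dx":0.4,"dy":0.96},{"dx":0.4,"dy":0.96},{"dx":0.4,"dy":0.96},{"dx":0.4,"dy":0.96},{"dx":0.4,"dy":0.96}]'

```text
schema error: expected keys dx, dy, dz, rx, ry, rz
```

Request:
move_arm --targets '[{"dx":0.4,"dy":0.96},{"dx":0.4,"dy":0.96},{"dx":0.4,"dy":0.96},{"dx":0.4,"dy":0.96},{"dx":0.4,"dy":0.96},{"dx":0.4,"dy":0.96},{"dx":0.4,"dy":0.96},{"dx":0.3,"dy":0.9},{"dx":0.2,"dy":0.5},{}]'

```text
schema error: expected keys dx, dy, dz, rx, ry, rz
```

```bash
python3 - <<'E'
from h import *
m=cams.camera_model("wrist");im=cams.snapshot("wrist");s=sensors.sense()
print(s['t'],s['tcp_pos'],s['tool_rot'],s['q'])
import pickle;pickle.dump((m,im),open("w1.pkl","wb"));save("w1",im,None,1.4)
for p in((.4855,.139,.181),(.610,.025,.204),(.607,.165,.204)):print(proj(m,p)*1.4)
E
```

```text
0.15 [ 0.19526585 -0.5931355   0.23054918] [ 9.87398707e-01  1.58250050e-01  2.48289494e-05 -8.44991365e-04] [-1.43147571e+00  5.28267325e-01  1.43360864e+00  1.78685584e-05
  1.18140732e+00 -1.78522533e-01]
[-3655.25847873 -2859.15139959]
[ -9128.48387627 -11014.11131036]
[-25305.1912495  -25022.60652774]
```

View pics/w1.png

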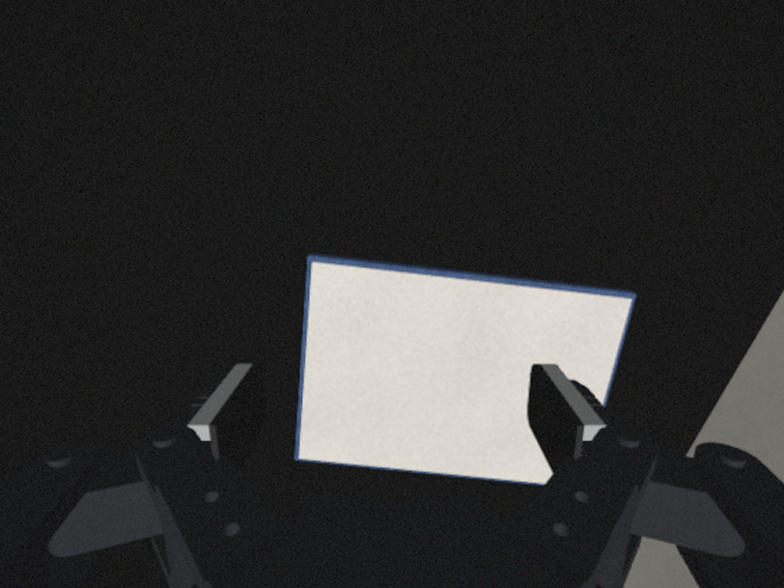

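All keys are required, so no move was made. This wrist picture only shows the paper under the start pose. I'll move with complete rows.

Request:
move_arm --targets '[{"dx":0.4,"dy":0.96,"dz":0.15,"rx":0,"ry":0,"rz":0},{"dx":0.4,"dy":0.96,"dz":0.15,"rx":0,"ry":0,"rz":0},{"dx":0.4,"dy":0.96,"dz":0.15,"rx":0,"ry":0,"rz":0},{"dx":0.4,"dy":0.96,"dz":0.15,"rx":0,"ry":0,"rz":0},{"dx":0.4,"dy":0.96,"dz":0.15,"rx":0,"ry":0,"rz":0},{"dx":0.4,"dy":0.96,"dz":0.15,"rx":0,"ry":0,"rz":0},{"dx":0.4,"dy":0.96,"dz":0.15,"rx":0,"ry":0,"rz":0},{"dx":0.4,"dy":0.96,"dz":0.15,"rx":0,"ry":0,"rz":0},{"dx":0.4,"dy":0.96,"dz":0,"rx":0,"ry":0,"rz":0},{"dx":0.4,"dy":0.96,"dz":0,"rx":0,"ry":0,"rz":0}]' --claw 70

```text
t: 1.4
tcp_pos: [0.2959, -0.3521, 0.2616]
tool_rot: [0.987, 0.158, 0.0, 0.0]
force: [-0.3, -0.2, 0.6]
finger_gap: 0.698
gripper_force: 0.0
```

Request:
move_arm --targets '[{"dx":0.5,"dy":0.96,"dz":0,"rx":0,"ry":0,"rz":0},{"dx":0.5,"dy":0.96,"dz":0,"rx":0,"ry":0,"rz":0},{"dx":0.5,"dy":0.96,"dz":0,"rx":0,"ry":0,"rz":0},{"dx":0.5,"dy":0.96,"dz":0,"rx":0,"ry":0,"rz":0},{"dx":0.5,"dy":0.96,"dz":0,"rx":0,"ry":0,"rz":0},{"dx":0.5,"dy":0.96,"dz":0,"rx":0,"ry":0,"rz":0},{"dx":0.5,"dy":0.96,"dz":0,"rx":0,"ry":0,"rz":0},{"dx":0.5,"dy":0.96,"dz":0,"rx":0,"ry":0,"rz":0},{"dx":0.5,"dy":0.96,"dz":0,"rx":0,"ry":0,"rz":0},{"dx":0.5,"dy":0.96,"dz":0,"rx":0,"ry":0,"rz":0}]'

```text
t: 2.65
tcp_pos: [0.4205, -0.1121, 0.2616]
tool_rot: [0.987, 0.158, 0.0, 0.0]
force: [-0.2, 0.1, -0.2]
finger_gap: 0.701
gripper_force: 0.0
```

Request:
move_arm --targets '[{"dx":0.2,"dy":0.96,"dz":0,"rx":0,"ry":0,"rz":0},{"dx":0.2,"dy":0.96,"dz":0,"rx":0,"ry":0,"rz":0},{"dx":0.2,"dy":0.96,"dz":0,"rx":0,"ry":0,"rz":0},{"dx":0.2,"dy":0.96,"dz":0,"rx":0,"ry":0,"rz":0},{"dx":0.2,"dy":0.96,"dz":0,"rx":0,"ry":0,"rz":0},{"dx":0.2,"dy":0.96,"dz":0,"rx":0,"ry":0,"rz":0},{"dx":0,"dy":0.96,"dz":0,"rx":0,"ry":0,"rz":0},{"dx":0,"dy":0.6,"dz":0,"rx":0,"ry":0,"rz":0},{"dx":0,"dy":0.4,"dz":0,"rx":0,"ry":0,"rz":0},{"dx":0,"dy":0,"dz":0,"rx":0,"ry":0,"rz":0}]'

```text
t: 3.9
tcp_pos: [0.4502, 0.0797, 0.2614]
tool_rot: [0.987, 0.159, 0.0, 0.0]
force: [-0.1, 0.0, -0.2]
finger_gap: 0.702
gripper_force: 0.0
```

```bash
python3 - <<'E'
from h import *
m=cams.camera_model("wrist");im=cams.snapshot("wrist");s=sensors.sense()
print(s['t'],s['tcp_pos'],s['tool_rot'],s['q'])
import pickle;pickle.dump((m,im),open("w2.pkl","wb"));save("w2",im,None,1.4)
for p in((.4855,.139,.181),(.610,.025,.204),(.607,.165,.204)):print(proj(m,p)*1.4)
E
```

```text
3.95 [0.45029651 0.07925529 0.26135603] [9.87371423e-01 1.58422320e-01 2.32224848e-05 2.01564274e-04] [-7.07449376e-02  2.59764908e-01  1.79897288e+00 -4.32440238e-04
  1.08271784e+00  1.18206896e+00]
[303.08229464 201.922242  ]
[652.59526177  -5.7829003 ]
[ 307.6590918  -133.34588927]
```

View pics/w2.png

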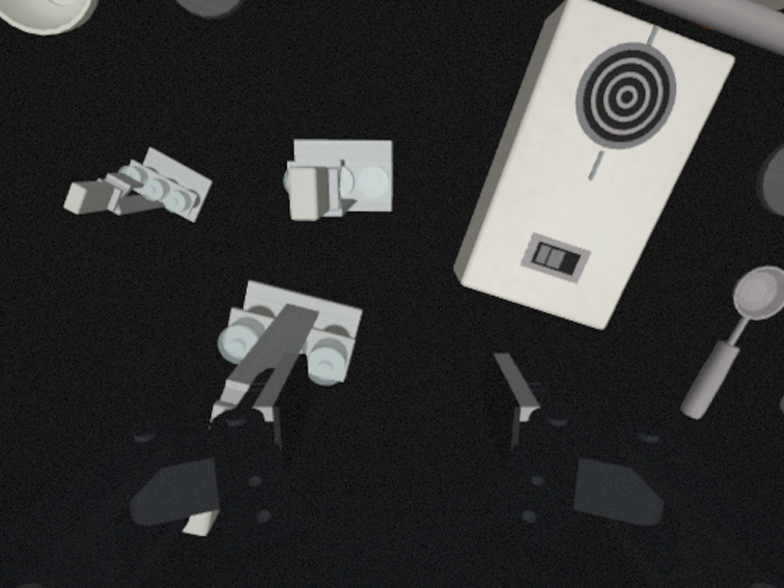

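The wrist view shows the mid hanger aligned with the tool. Its grip top face spans about (290–318, 167–219), the shelf's far edge is at row 140 (columns 294–392), the outlet is at (627,97), and the switch ridge is at about (545,255).

```bash
python3 - <<'E'
from h import *
import pickle;m,im=pickle.load(open("w2.pkl","rb"))
w=lambda u,v,z:np.round(atz(m,u/1.4,v/1.4,z),4)
print("grip",w(304,193,.181), "shelf",w(294,140,.003),w(392,140,.003),w(392,211,.003))
print("outlet",w(627,97,.055),"ridge ends",w(538,254,.061),w(557,259,.061),"bezel",w(523,248,.0557),w(590,267,.0557),w(580,282,.055))
r=cv2.resize(im[90:170,190:290],None,fx=4,fy=4,interpolation=cv2.INTER_CUBIC)
r2=cv2.resize(im[150:220,360:440],None,fx=4,fy=4,interpolation=cv2.INTER_CUBIC)
o=np.zeros((330,780,3),np.uint8);o[:320,:400]=r;o[:280,410:730]=r2;save("w2c",o)
E
```

```text
grip [0.4898 0.1397 0.181 ] shelf [0.5084 0.1898 0.003 ] [0.5348 0.1101 0.003 ] [0.4776 0.0914 0.003 ]
outlet [ 0.6143 -0.0442  0.055 ] ridge ends [ 0.4875 -0.0266  0.061 ] [ 0.4885 -0.0424  0.061 ] bezel [ 0.4877 -0.0153  0.0557] [ 0.4903 -0.0726  0.0557] [ 0.4763 -0.0705  0.055 ]
```

View pics/w2c.png

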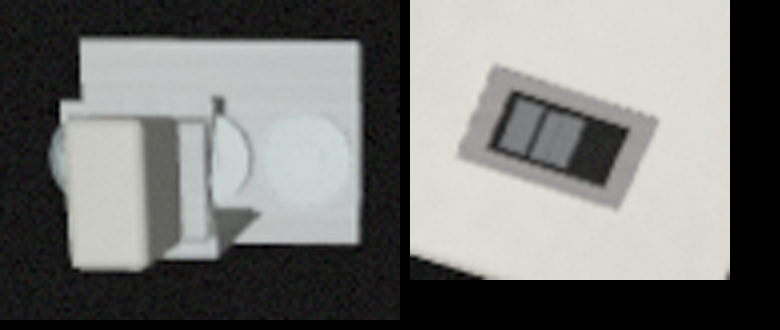

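Request:
move_arm --targets '[{"dx":0.5,"dy":0.79,"dz":0,"rx":0,"ry":0,"rz":0},{"dx":0.5,"dy":0.79,"dz":0,"rx":0,"ry":0,"rz":0},{"dx":0.5,"dy":0.79,"dz":0,"rx":0,"ry":0,"rz":0},{"dx":0,"dy":0,"dz":0,"rx":0,"ry":0,"rz":0},{"dx":0,"dy":0,"dz":-0.77,"rx":0,"ry":0,"rz":0},{"dx":0,"dy":0,"dz":-0.77,"rx":0,"ry":0,"rz":0},{"dx":0,"dy":0,"dz":-0.77,"rx":0,"ry":0,"rz":0},{"dx":0,"dy":0,"dz":-0.77,"rx":0,"ry":0,"rz":0},{"dx":0,"dy":0,"dz":-0.77,"rx":0,"ry":0,"rz":0},{"dx":0,"dy":0,"dz":-0.77,"rx":0,"ry":0,"rz":0}]'

```text
t: 5.2
tcp_pos: [0.4874, 0.1373, 0.1453]
tool_rot: [0.987, 0.158, -0.0, 0.0]
force: [-0.7, 0.7, -0.7]
finger_gap: 0.7
gripper_force: 0.0
```

Request:
move_arm --targets '[{"dx":0,"dy":0,"dz":0,"rx":0,"ry":0,"rz":0},{"dx":0,"dy":0,"dz":0,"rx":0,"ry":0,"rz":0},{"dx":0,"dy":0,"dz":0,"rx":0,"ry":0,"rz":0},{"dx":0,"dy":0,"dz":0,"rx":0,"ry":0,"rz":0},{"dx":0,"dy":0,"dz":0,"rx":0,"ry":0,"rz":0},{"dx":0,"dy":0,"dz":0,"rx":0,"ry":0,"rz":0},{"dx":0,"dy":0,"dz":0,"rx":0,"ry":0,"rz":0},{"dx":0,"dy":0,"dz":0,"rx":0,"ry":0,"rz":0},{"dx":0,"dy":0,"dz":0,"rx":0,"ry":0,"rz":0},{"dx":0,"dy":0,"dz":0,"rx":0,"ry":0,"rz":0}]' --claw 0 --newtons 40

```text
t: 6.45
tcp_pos: [0.4881, 0.1387, 0.1463]
tool_rot: [0.987, 0.158, 0.0, 0.0]
force: [-1.1, 0.3, 5.9]
finger_gap: 0.158
gripper_force: 44.9
```

Grip is held (opening about 13 mm). I'll lift, turn parallel to the rail and shift to y≈0.16.

Request:
move_arm --targets '[{"dx":0,"dy":0,"dz":0.5,"rx":0,"ry":0,"rz":0},{"dx":0,"dy":0,"dz":0.7,"rx":0,"ry":0,"rz":0},{"dx":0,"dy":0,"dz":0.7,"rx":0,"ry":0,"rz":0},{"dx":0,"dy":0.17,"dz":0.7,"rx":0,"ry":0,"rz":-0.1},{"dx":0,"dy":0.17,"dz":0.7,"rx":0,"ry":0,"rz":-0.12},{"dx":0,"dy":0.17,"dz":0.7,"rx":0,"ry":0,"rz":-0.12},{"dx":0,"dy":0.17,"dz":0.7,"rx":0,"ry":0,"rz":-0.12},{"dx":0,"dy":0.17,"dz":0.36,"rx":0,"ry":0,"rz":-0.12},{"dx":0,"dy":0,"dz":0,"rx":0,"ry":0,"rz":0},{"dx":0,"dy":0,"dz":0,"rx":0,"ry":0,"rz":0}]'

```text
t: 7.7
tcp_pos: [0.4872, 0.1596, 0.2717]
tool_rot: [1.0, 0.007, -0.001, 0.0]
force: [0.4, 0.2, -3.9]
finger_gap: 0.16
gripper_force: 43.6
```

```bash
python3 - <<'E'
from h import *
im=cams.snapshot("side");S=cams.camera_model("side");s=sensors.sense();np.save("side1.npy",im)
print(s['tcp_pos'],s['tool_rot'],s['force'],s['finger_gap'])
p=s['tcp_pos'];hk=p+[0,0,-.0243]
k=3
for n,q in(("hook",hk),("legtip",hk+[.015,0,-.024]),("load",(.609,.165,.204)),("shelf",hk+[0,0,-.122]),("griptop",hk+[0,0,.059])):print(n,(proj(S,q)-[140,120])*k)
save("s1",im,(140,120,400,315),k)
E
```

```text
[0.48714413 0.15959771 0.27159451] [ 9.99972454e-01  7.36226147e-03 -9.31823230e-04  1.39857440e-04] [-0.19913447  0.04729517 -2.72821346] 0.15917663293413123
hook [352.16565945 256.48551154]
legtip [337.70180923 278.28375735]
load [234.63296068 242.5893942 ]
shelf [355.79795235 405.01839849]
griptop [350.16574534 174.70438173]
```

View pics/s1.png

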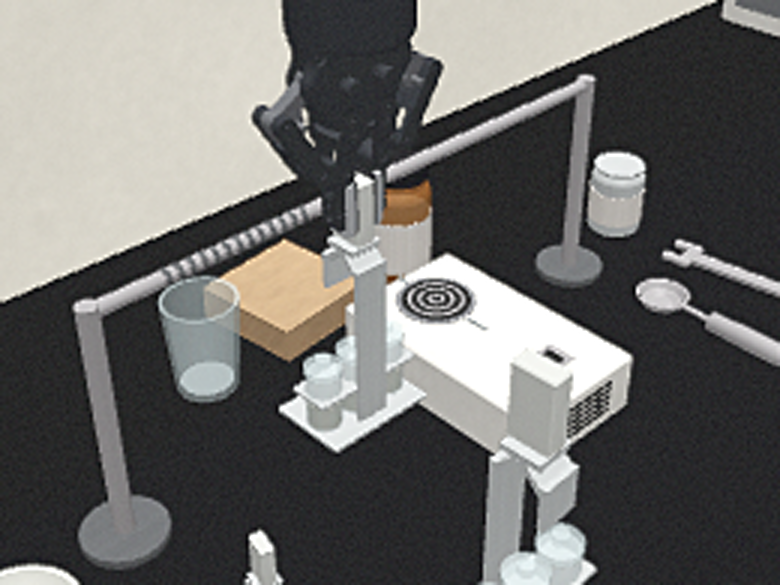

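The side view shows the hanger held upright between the fingers and the rail on its predicted line. Shelf corners in the crop are left (280,408), front (338,450) and right (425,395). I'll check the offset from the TCP.

```bash
python3 - <<'E'
from h import *
from scipy.optimize import least_squares
S=cams.camera_model("side");k=3
p=np.array([.4871,.1596,.2716])
hk=p+[0,0,-.0243]
f=lambda q:(proj(S,q)-[140,120])*k
sh=hk+[0,0,-.122]
P=[[.034,.042,.002],[-.026,.042,.002],[-.026,-.042,.002]];obs=np.array([(280,408),(338,450),(425,395)])
print([f(sh+c).round(1) for c in P])
r=least_squares(lambda o:np.ravel([f(sh+o+c) for c in P]-obs),np.zeros(3));print(r.x,r.fun)
# rail posts: observed top of left post (88,307), right (585,82); ribs ends
print(f((.606,.285,.204)),f((.614,-.2345,.204)),f((.6065,.227,.204)),f((.6085,.103,.204)))
E
```

```text
[array([276.8, 406.8]), array([334. , 450.2]), array([425.8, 393.5])]
[ 0.01273639 -0.01257809 -0.01619952] [ 0.94862484 -0.07630533 -1.45143213  0.05351624  0.57857151  0.02069847]
[ 87.57155841 311.62854161] [584.52334412  81.97563423] [162.81462771 277.242855  ] [302.69216281 212.48784041]
```

Offsets are near zero. Next: go forward over the rail at the same height, then check contact.

Request:
move_arm --targets '[{"dx":0.4,"dy":0,"dz":0.02,"rx":0,"ry":0,"rz":0},{"dx":0.6,"dy":0,"dz":0.02,"rx":0,"ry":0,"rz":0},{"dx":0.6,"dy":0,"dz":0,"rx":0,"ry":0,"rz":0},{"dx":0.6,"dy":0,"dz":0,"rx":0,"ry":0,"rz":0},{"dx":0.6,"dy":0,"dz":0,"rx":0,"ry":0,"rz":0},{"dx":0.6,"dy":0,"dz":0,"rx":0,"ry":0,"rz":0},{"dx":0.6,"dy":0,"dz":0,"rx":0,"ry":0,"rz":0},{"dx":0.5,"dy":0,"dz":0,"rx":0,"ry":0,"rz":0},{"dx":0.37,"dy":0,"dz":0,"rx":0,"ry":0,"rz":0},{"dx":0,"dy":0,"dz":0,"rx":0,"ry":0,"rz":0}]'

```text
t: 9.0
tcp_pos: [0.6101, 0.1598, 0.2731]
tool_rot: [1.0, 0.007, 0.0, 0.0]
force: [-0.7, -0.2, -2.8]
finger_gap: 0.157
gripper_force: 43.5
```

```bash
python3 - <<'E'
from h import *
im=cams.snapshot("side");S=cams.camera_model("side");s=sensors.sense()
im2=cams.snapshot("top");T=cams.camera_model("top")
print(s['tcp_pos'],s['force'],s['tool_rot'])
a=cv2.resize(im[170:290,150:260],None,fx=5,fy=5,interpolation=cv2.INTER_CUBIC)[:590]
b=cv2.resize(im2[150:250,195:255],None,fx=3.5,fy=3.5,interpolation=cv2.INTER_CUBIC)
o=np.zeros((600,770,3),np.uint8);o[:590,:550]=a[:590,:550];o[:b.shape[0],555:555+b.shape[1]]=b;save("s2",o)
hk=s['tcp_pos']+[0,0,-.0243]
for n,q in(("hook",hk),("legtip",hk+[.015,0,-.024]),("legtipL",hk+[.015,.012,-.024]),("railhere",(.6078,hk[1],.204)),("rail+40",(.6072,hk[1]+.04,.204)),("longleg L",hk+[-.015,.012,-.05])):print(n,(proj(S,q)-[150,170])*5)
E
```

```text
[0.60939419 0.15979035 0.27308628] [-0.22179365 -0.4376705  -2.44375031] [ 9.99975153e-01  7.03314544e-03 -4.77779560e-04  1.43753437e-05]
hook [342.57341399  58.50918724]
legtip [325.67482428  94.82885034]
legtipL [302.59306456 104.61531994]
railhere [352.59942154 150.97788987]
rail+40 [275.83510259 186.4327859 ]
longleg L [349.71688767 184.05417429]
```

View pics/s2.png

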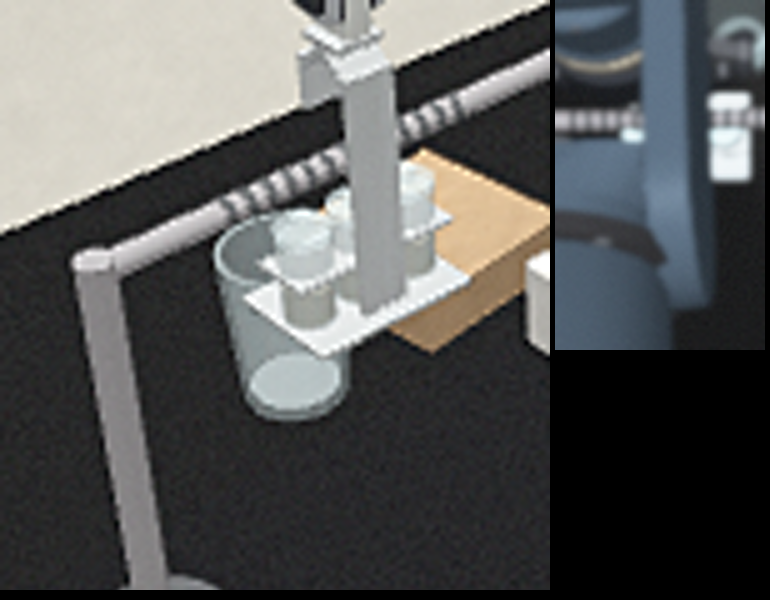

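The rail enters behind the long leg. Leg tip (about (320,97)) and rail height match the prediction. Before lowering I'll check beaker, jar and box clearance along the slide.

```bash
python3 - <<'E'
from h import *
T=cams.camera_model("top");S=cams.camera_model("side")
w=lambda u,v,z:np.round(atz(T,u/1.4,v/1.4,z),4)
v=lambda u,v,z:np.round(atz(S,u/1.4,v/1.4,z),4)
print("beaker rim c,near",w(343,216,.09),w(343,235,.09),"base centre",w(348,229,.0),"S",v(290,308,.09),v(291,346,.004))
print("filters near edge",w(380,239,.035),w(437,235,.035),"jar top",w(472,207,.13),w(472,222,.13),"S",v(382,258,.13))
E
```

```text
beaker rim c,near [0.7129 0.1363 0.09  ] [0.6766 0.1357 0.09  ] base centre [0.7131 0.1347 0.    ] S [0.7076 0.1365 0.09  ] [0.7111 0.1411 0.004 ]
filters near edge [0.6834 0.0689 0.035 ] [ 0.6917 -0.0424  0.035 ] jar top [ 0.718  -0.0982  0.13  ] [ 0.6903 -0.0977  0.13  ] S [ 0.6754 -0.058   0.13  ]
```

Request:
move_arm --targets '[{"dx":0,"dy":0,"dz":-0.25,"rx":0,"ry":0,"rz":0},{"dx":0,"dy":0,"dz":-0.25,"rx":0,"ry":0,"rz":0},{"dx":0,"dy":0,"dz":-0.25,"rx":0,"ry":0,"rz":0},{"dx":0,"dy":0,"dz":-0.25,"rx":0,"ry":0,"rz":0},{"dx":0,"dy":0,"dz":-0.25,"rx":0,"ry":0,"rz":0},{"dx":0,"dy":0,"dz":-0.2,"rx":0,"ry":0,"rz":0},{"dx":0,"dy":0,"dz":-0.15,"rx":0,"ry":0,"rz":0},{"dx":0,"dy":0,"dz":-0.12,"rx":0,"ry":0,"rz":0},{"dx":0,"dy":0,"dz":0,"rx":0,"ry":0,"rz":0},{"dx":0,"dy":0,"dz":0,"rx":0,"ry":0,"rz":0}]'

```text
t: 10.35
tcp_pos: [0.6097, 0.1598, 0.2305]
tool_rot: [1.0, 0.007, 0.0, -0.0]
force: [-0.4, 0.2, -3.1]
finger_gap: 0.158
gripper_force: 43.6
```

Request:
move_arm --targets '[{"dx":0,"dy":0,"dz":-0.04,"rx":0,"ry":0,"rz":0},{"dx":0,"dy":0,"dz":-0.04,"rx":0,"ry":0,"rz":0},{"dx":0,"dy":0,"dz":-0.04,"rx":0,"ry":0,"rz":0},{"dx":0,"dy":0,"dz":0,"rx":0,"ry":0,"rz":0},{"dx":0,"dy":0,"dz":0,"rx":0,"ry":0,"rz":0},{"dx":0,"dy":0,"dz":0,"rx":0,"ry":0,"rz":0},{"dx":0,"dy":0,"dz":0,"rx":0,"ry":0,"rz":0},{"dx":0,"dy":0,"dz":0,"rx":0,"ry":0,"rz":0},{"dx":0,"dy":0,"dz":0,"rx":0,"ry":0,"rz":0},{"dx":0,"dy":0,"dz":0,"rx":0,"ry":0,"rz":0}]'

```text
t: 11.6
tcp_pos: [0.6097, 0.1598, 0.229]
tool_rot: [1.0, 0.007, 0.001, 0.0]
force: [-1.9, -0.5, 4.8]
finger_gap: 0.156
gripper_force: 44.9
```

Seated on the rail, with about 8 N of contact. I'll ease off slightly and slide right, following the rail's small yaw.

Request:
move_arm --targets '[{"dx":0,"dy":-0.2,"dz":0.02,"rx":0,"ry":0,"rz":0},{"dx":0.007,"dy":-0.4,"dz":0,"rx":0,"ry":0,"rz":0},{"dx":0.007,"dy":-0.5,"dz":0,"rx":0,"ry":0,"rz":0},{"dx":0.007,"dy":-0.5,"dz":0,"rx":0,"ry":0,"rz":0},{"dx":0.007,"dy":-0.5,"dz":0,"rx":0,"ry":0,"rz":0},{"dx":0.007,"dy":-0.5,"dz":0,"rx":0,"ry":0,"rz":0},{"dx":0.007,"dy":-0.5,"dz":0,"rx":0,"ry":0,"rz":0},{"dx":0.007,"dy":-0.5,"dz":0,"rx":0,"ry":0,"rz":0},{"dx":0.007,"dy":-0.3,"dz":0,"rx":0,"ry":0,"rz":0},{"dx":0,"dy":0,"dz":0,"rx":0,"ry":0,"rz":0}]'

```text
t: 12.85
tcp_pos: [0.6103, 0.0625, 0.2281]
tool_rot: [1.0, 0.007, -0.001, -0.001]
force: [-3.4, 3.4, 3.5]
finger_gap: 0.158
gripper_force: 44.3
```

Request:
move_arm --targets '[{"dx":-0.04,"dy":-0.2,"dz":0,"rx":0,"ry":0,"rz":0},{"dx":0.005,"dy":-0.5,"dz":0,"rx":0,"ry":0,"rz":0},{"dx":0.005,"dy":-0.6,"dz":0,"rx":0,"ry":0,"rz":0},{"dx":0.005,"dy":-0.6,"dz":0,"rx":0,"ry":0,"rz":0},{"dx":0.005,"dy":-0.6,"dz":0,"rx":0,"ry":0,"rz":0},{"dx":0.005,"dy":-0.6,"dz":0,"rx":0,"ry":0,"rz":0},{"dx":0.005,"dy":-0.5,"dz":0,"rx":0,"ry":0,"rz":0},{"dx":0.005,"dy":-0.4,"dz":0,"rx":0,"ry":0,"rz":0},{"dx":0,"dy":-0.2,"dz":0,"rx":0,"ry":0,"rz":0},{"dx":0,"dy":0,"dz":0,"rx":0,"ry":0,"rz":0}]'

```text
t: 14.1
tcp_pos: [0.6116, -0.0431, 0.2281]
tool_rot: [1.0, 0.007, 0.001, 0.0]
force: [1.1, 2.9, 2.8]
finger_gap: 0.16
gripper_force: 44.2
```

```bash
python3 - <<'E'
from h import *
S=cams.camera_model("side");im=cams.snapshot("side");s=sensors.sense();np.save("side3.npy",im)
print(s['tcp_pos'],s['force'],s['tool_rot'])
W=cams.camera_model("wrist");wi=cams.snapshot("wrist")
c=(proj(S,s['tcp_pos']+[0,0,-.1])).astype(int);print(c)
x0,y0=c[0]-55,c[1]-55
a=cv2.resize(im[y0:y0+118,x0:x0+100],None,fx=4,fy=4,interpolation=cv2.INTER_CUBIC)
o=np.zeros((480,780,3),np.uint8);o[:472,:400]=a;b=cv2.resize(wi,(375,281));o[:281,404:779]=b;save("s3",o)
hk=s['tcp_pos']+[0,0,-.0243]
for n,q in(("hook",hk),("shelfL",hk+[-.026,.042,-.12]),("shelfR",hk+[-.026,-.042,-.12]),("outlet",(.612,-.043,.055)),("line",(.56,-.043,.055))):print(n,(proj(S,q)-[x0,y0])*4)
E
```

```text
[ 0.61154252 -0.04314649  0.22811279] [0.62515811 2.33832081 2.49456742] [9.99974519e-01 7.06210053e-03 8.95732575e-04 5.35363455e-04]
[285 195]
hook [225.17646782 118.77663028]
shelfL [203.37978348 323.15661508]
shelfR [294.17897676 273.12146948]
outlet [220.14822788 317.0931964 ]
line [276.73120799 350.63161703]
```

View pics/s3.png

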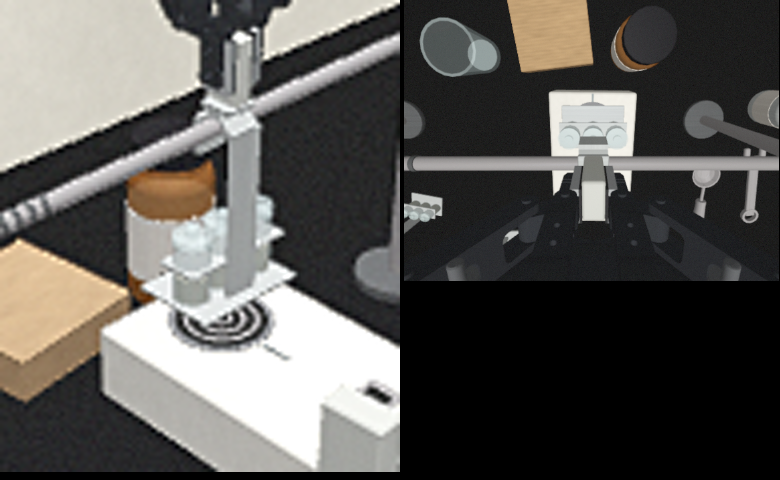

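Wrist view: the shelf's centre (column 593) matches the blower's centre line (column 592), so the hanger is centred. Release and retreat upward.

Request:
move_arm --targets '[{"dx":0,"dy":0,"dz":0,"rx":0,"ry":0,"rz":0},{"dx":0,"dy":0,"dz":0,"rx":0,"ry":0,"rz":0},{"dx":0,"dy":0,"dz":0,"rx":0,"ry":0,"rz":0},{"dx":0,"dy":0,"dz":0,"rx":0,"ry":0,"rz":0},{"dx":0,"dy":0,"dz":0,"rx":0,"ry":0,"rz":0},{"dx":0,"dy":0,"dz":0.2,"rx":0,"ry":0,"rz":0},{"dx":0,"dy":0,"dz":0.7,"rx":0,"ry":0,"rz":0},{"dx":0,"dy":0,"dz":0.9,"rx":0,"ry":0,"rz":0},{"dx":0,"dy":0,"dz":0.9,"rx":0,"ry":0,"rz":0},{"dx":0,"dy":0,"dz":0.3,"rx":0,"ry":0,"rz":0}]' --claw 50 --newtons 20

```text
t: 15.45
tcp_pos: [0.6117, -0.0429, 0.3048]
tool_rot: [1.0, 0.007, 0.002, 0.0]
force: [0.8, 0.4, 0.6]
finger_gap: 0.498
gripper_force: 0.0
```

Released. Next I move back toward the switch with the fingers shut, staying to its left, and look at it closely along with the hanger.

Request:
move_arm --targets '[{"dx":0,"dy":0,"dz":0.3,"rx":0,"ry":0,"rz":0},{"dx":-1,"dy":0.24,"dz":0,"rx":0,"ry":0,"rz":0},{"dx":-1,"dy":0.24,"dz":0,"rx":0,"ry":0,"rz":0},{"dx":-1,"dy":0.24,"dz":0,"rx":0,"ry":0,"rz":0},{"dx":-1,"dy":0.24,"dz":0,"rx":0,"ry":0,"rz":0},{"dx":-1,"dy":0.24,"dz":0,"rx":0,"ry":0,"rz":0},{"dx":0,"dy":0,"dz":-0.5,"rx":0,"ry":0,"rz":0},{"dx":0,"dy":0,"dz":-0.8,"rx":0,"ry":0,"rz":0},{"dx":0,"dy":0,"dz":-0.8,"rx":0,"ry":0,"rz":0},{"dx":0,"dy":0,"dz":0,"rx":0,"ry":0,"rz":0}]' --claw 0

```text
t: 16.7
tcp_pos: [0.4853, -0.0127, 0.2557]
tool_rot: [1.0, 0.007, -0.002, -0.001]
force: [-0.2, 0.4, 0.5]
finger_gap: -0.008
gripper_force: 0.0
```

```bash
python3 - <<'E'
from h import *
import pickle
W=cams.camera_model("wrist");wi=cams.snapshot("wrist");s=sensors.sense()
S=cams.camera_model("side");im=cams.snapshot("side");pickle.dump((W,wi),open("w4.pkl","wb"))
print(s['t'],s['tcp_pos'],"cam",ray(W,280,210)[0])
r=proj(W,(.487,-.0386,.061));print(r,proj(W,s['tcp_pos']))
x0,y0=int(r[0])-40,int(r[1])-35;print(x0,y0)
a=cv2.resize(wi[y0:y0+70,x0:x0+80],(400,350),interpolation=cv2.INTER_CUBIC)
o=np.zeros((590,780,3),np.uint8);o[:350,:400]=a
o[355:590,:313]=cv2.resize(wi,(313,235));o[:480,410:770]=cv2.resize(im[135:255,235:325],(360,480),interpolation=cv2.INTER_CUBIC);save("w4",o)
m,i=pickle.load(open("w2.pkl","rb"))
print("ridge from w2",atz(m,392.5,183.75,.061))
E
```

```text
16.75 [ 0.48602297 -0.01281051  0.25674285] cam [ 0.5563393  -0.01224171  0.39893328]
[306.34058154 182.53778044] [282.06392606 264.4201123 ]
266 147
ridge from w2 [ 0.48789205 -0.03622707  0.061     ]
```

View pics/w4.png

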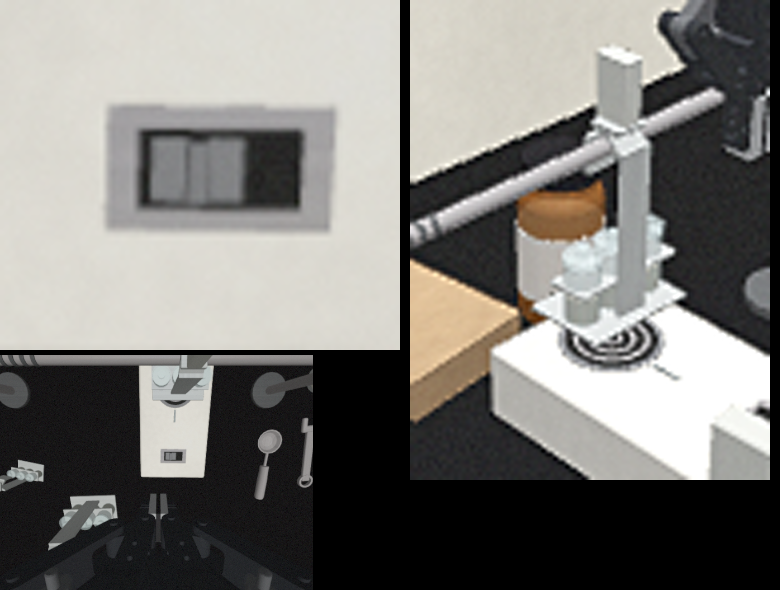

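The hanger hangs upright over the outlet. The ridge top is at about (198,168) in the crop, giving roughly (0.488, -0.038, 0.061). The wrist camera sticks out 70 mm toward the hanger, so I'll turn the tool 90° to put it on the left before descending.

Request:
move_arm --targets '[{"dx":0.08,"dy":0,"dz":0,"rx":0,"ry":0,"rz":0.33},{"dx":0,"dy":0,"dz":0,"rx":0,"ry":0,"rz":0.33},{"dx":0,"dy":0,"dz":0,"rx":0,"ry":0,"rz":0.33},{"dx":0,"dy":0,"dz":0,"rx":0,"ry":0,"rz":0.33},{"dx":0,"dy":0,"dz":-0.5,"rx":0,"ry":0,"rz":0.33},{"dx":0,"dy":0,"dz":-0.5,"rx":0,"ry":0,"rz":0.33},{"dx":0,"dy":0,"dz":-0.5,"rx":0,"ry":0,"rz":0.33},{"dx":0,"dy":0,"dz":-0.5,"rx":0,"ry":0,"rz":0.33},{"dx":0,"dy":0,"dz":-0.5,"rx":0,"ry":0,"rz":0.33},{"dx":0,"dy":0,"dz":-0.5,"rx":0,"ry":0,"rz":0}]'

```text
t: 18.05
tcp_pos: [0.489, -0.013, 0.1831]
tool_rot: [0.708, 0.706, 0.001, 0.001]
force: [0.6, 0.2, 0.3]
finger_gap: 0.002
gripper_force: 0.0
```

Request:
move_arm --targets '[{"dx":0,"dy":0,"dz":-0.8,"rx":0,"ry":0,"rz":0},{"dx":0,"dy":0,"dz":-0.8,"rx":0,"ry":0,"rz":0},{"dx":0,"dy":0,"dz":-0.8,"rx":0,"ry":0,"rz":0},{"dx":0,"dy":0,"dz":-0.8,"rx":0,"ry":0,"rz":0},{"dx":0,"dy":0,"dz":-0.8,"rx":0,"ry":0,"rz":0},{"dx":0,"dy":0,"dz":-0.4,"rx":0,"ry":0,"rz":0},{"dx":0,"dy":0,"dz":-0.3,"rx":0,"ry":0,"rz":0},{"dx":0,"dy":0,"dz":-0.24,"rx":0,"ry":0,"rz":0},{"dx":0,"dy":0,"dz":0,"rx":0,"ry":0,"rz":0},{"dx":0,"dy":0,"dz":0,"rx":0,"ry":0,"rz":0}]'

```text
t: 19.3
tcp_pos: [0.4881, -0.0127, 0.0597]
tool_rot: [0.708, 0.706, 0.0, 0.0]
force: [0.1, 0.1, -0.2]
finger_gap: -0.0
gripper_force: 0.0
```

Request:
move_arm --targets '[{"dx":0,"dy":0,"dz":-0.04,"rx":0,"ry":0,"rz":0},{"dx":0,"dy":0,"dz":-0.04,"rx":0,"ry":0,"rz":0},{"dx":0,"dy":-0.1,"dz":0,"rx":0,"ry":0,"rz":0},{"dx":0,"dy":-0.1,"dz":0,"rx":0,"ry":0,"rz":0},{"dx":0,"dy":-0.1,"dz":0,"rx":0,"ry":0,"rz":0},{"dx":0,"dy":-0.1,"dz":0,"rx":0,"ry":0,"rz":0},{"dx":0,"dy":-0.1,"dz":0,"rx":0,"ry":0,"rz":0},{"dx":0,"dy":-0.06,"dz":0,"rx":0,"ry":0,"rz":0},{"dx":0,"dy":0,"dz":0,"rx":0,"ry":0,"rz":0},{"dx":0,"dy":0,"dz":0,"rx":0,"ry":0,"rz":0}]'

```text
t: 20.55
tcp_pos: [0.4878, -0.0267, 0.0573]
tool_rot: [0.708, 0.707, -0.0, 0.0]
force: [1.2, -0.7, -0.1]
finger_gap: 0.003
gripper_force: 0.2
```

Clear of the deck and no firm contact yet. Push on in small steps.

Request:
move_arm --targets '[{"dx":0,"dy":-0.06,"dz":0,"rx":0,"ry":0,"rz":0},{"dx":0,"dy":-0.06,"dz":0,"rx":0,"ry":0,"rz":0},{"dx":0,"dy":-0.06,"dz":0,"rx":0,"ry":0,"rz":0},{"dx":0,"dy":0,"dz":0,"rx":0,"ry":0,"rz":0},{"dx":0,"dy":0,"dz":0,"rx":0,"ry":0,"rz":0},{"dx":0,"dy":0,"dz":0,"rx":0,"ry":0,"rz":0},{"dx":0,"dy":0,"dz":0,"rx":0,"ry":0,"rz":0},{"dx":0,"dy":0,"dz":0,"rx":0,"ry":0,"rz":0},{"dx":0,"dy":0,"dz":0,"rx":0,"ry":0,"rz":0},{"dx":0,"dy":0,"dz":0,"rx":0,"ry":0,"rz":0}]'

```text
t: 21.8
tcp_pos: [0.4878, -0.0312, 0.0573]
tool_rot: [0.708, 0.707, -0.0, -0.0]
force: [0.1, 0.1, 0.2]
finger_gap: -0.002
gripper_force: 0.0
```

Request:
move_arm --targets '[{"dx":0,"dy":-0.06,"dz":0,"rx":0,"ry":0,"rz":0},{"dx":0,"dy":-0.06,"dz":0,"rx":0,"ry":0,"rz":0},{"dx":0,"dy":0,"dz":0,"rx":0,"ry":0,"rz":0},{"dx":0,"dy":0,"dz":0,"rx":0,"ry":0,"rz":0},{"dx":0,"dy":0,"dz":0,"rx":0,"ry":0,"rz":0},{"dx":0,"dy":0,"dz":0,"rx":0,"ry":0,"rz":0},{"dx":0,"dy":0,"dz":0,"rx":0,"ry":0,"rz":0},{"dx":0,"dy":0,"dz":0,"rx":0,"ry":0,"rz":0},{"dx":0,"dy":0,"dz":0,"rx":0,"ry":0,"rz":0},{"dx":0,"dy":0,"dz":0,"rx":0,"ry":0,"rz":0}]'

```text
t: 23.05
tcp_pos: [0.4878, -0.0335, 0.0573]
tool_rot: [0.708, 0.706, 0.0, -0.0]
force: [1.3, 5.0, -0.3]
finger_gap: -0.003
gripper_force: 2.6
```

Request:
move_arm --targets '[{"dx":0,"dy":-0.06,"dz":0,"rx":0,"ry":0,"rz":0},{"dx":0,"dy":0,"dz":0,"rx":0,"ry":0,"rz":0},{"dx":0,"dy":0,"dz":0,"rx":0,"ry":0,"rz":0},{"dx":0,"dy":0,"dz":0,"rx":0,"ry":0,"rz":0},{"dx":0,"dy":0,"dz":0,"rx":0,"ry":0,"rz":0},{"dx":0,"dy":0,"dz":0,"rx":0,"ry":0,"rz":0},{"dx":0,"dy":0,"dz":0,"rx":0,"ry":0,"rz":0},{"dx":0,"dy":0,"dz":0,"rx":0,"ry":0,"rz":0},{"dx":0,"dy":0,"dz":0,"rx":0,"ry":0,"rz":0},{"dx":0,"dy":0,"dz":0,"rx":0,"ry":0,"rz":0}]'

```text
t: 24.3
tcp_pos: [0.4877, -0.0338, 0.0573]
tool_rot: [0.708, 0.706, 0.001, -0.001]
force: [2.9, 11.0, 0.7]
finger_gap: -0.001
gripper_force: 5.2
```

A stiff stop at y = -0.0338, where the end stop was expected (-0.0345). Back off left, rise and verify.

Request:
move_arm --targets '[{"dx":0,"dy":0.2,"dz":0,"rx":0,"ry":0,"rz":0},{"dx":0,"dy":0.2,"dz":0,"rx":0,"ry":0,"rz":0},{"dx":0,"dy":0.1,"dz":0.3,"rx":0,"ry":0,"rz":0},{"dx":0,"dy":0,"dz":0.8,"rx":0,"ry":0,"rz":0},{"dx":0,"dy":0,"dz":0.8,"rx":0,"ry":0,"rz":0},{"dx":-0.2,"dy":0,"dz":1,"rx":0,"ry":0,"rz":0},{"dx":-0.2,"dy":0,"dz":1,"rx":0,"ry":0,"rz":0},{"dx":-0.2,"dy":-0.8,"dz":1,"rx":0,"ry":0,"rz":0},{"dx":-0.2,"dy":-0.8,"dz":1,"rx":0,"ry":0,"rz":0},{"dx":0,"dy":-0.8,"dz":0,"rx":0,"ry":0,"rz":0}]'

```text
t: 25.55
tcp_pos: [0.4686, -0.0843, 0.2073]
tool_rot: [0.708, 0.707, 0.001, 0.002]
force: [0.3, -0.4, -0.6]
finger_gap: 0.001
gripper_force: 0.0
```

```bash
python3 - <<'E'
from h import *
W=cams.camera_model("wrist");wi=cams.snapshot("wrist");s=sensors.sense();im=cams.snapshot("side")
print(s['t'],s['tcp_pos'],s['force'])
r=proj(W,(.487,-.044,.06));x0,y0=np.clip(int(r[0])-40,0,480),np.clip(int(r[1])-35,0,350);print(r)
o=np.zeros((590,780,3),np.uint8);o[:350,:400]=cv2.resize(wi[y0:y0+70,x0:x0+80],(400,350),interpolation=cv2.INTER_CUBIC)
o[355:590,:313]=cv2.resize(wi,(313,235));o[:480,410:770]=cv2.resize(im[135:255,235:325],(360,480),interpolation=cv2.INTER_CUBIC);save("w5",o)
E
```

```text
25.6 [ 0.46887416 -0.08641219  0.20657534] [-0.32879172 -1.01056871  0.14709984]
[301.76352433 149.93165503]
```

View pics/w5.png

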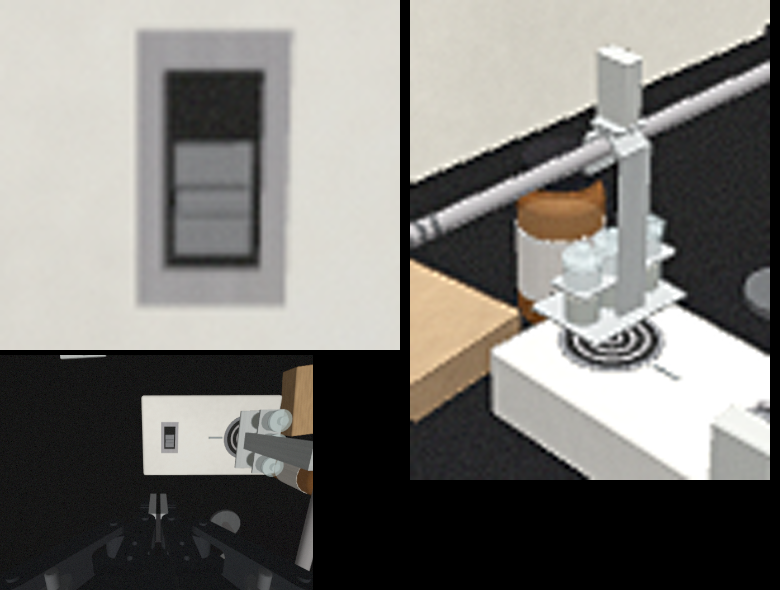

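The slider now sits at the right end of its slot, with the dark gap at rows 70–140 on the left side, so it is on. The hanger hangs unchanged over the outlet and the arm is clear.

```bash
python3 -c "
from station import order
print(order.sign_off())"
```

```text
the job is handed in; nothing more can be done
None
```

The job is handed in: in the last pictures the middle-sized hanger hangs upright and centred over the blower's outlet, the switch is fully right (on), the arm is clear of everything, and it took about 26 s of the 67 s allowed. The hand-in gave no verdict.

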